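Clamp the glued caddy with the pump clamp

TASK

The two-cell wooden caddy in the clamping jig has just been glued: first stand one white canister upright on the floor of each cell as a spacer, lowering it in gently, then pump the clamp's trigger until the sprung pad meets the caddy and is pressed in about half of its travel. Never press it in near its full travel, which would crush the joint, move the jaw by its trigger only, and leave the soap bottle, bowl and plant where they are. The clamp relaxes when the trigger is let go, so finish while still holding the trigger squeezed, with the pad about half pressed in.

Things in the scene. Friction and masses are not known exactly. Their poses are not given: they have to be found in the camera images.
- jig: clamping jig fixed on the counter; plywood board 120 x 375 mm, 12 mm thick (x -60 to 60, y -85 to 290). y runs in the clamping direction from the pump body to the end stop, -x is the trigger's side, z up, origin on the counter below the bar. All 'jig x, y' below are mm in this frame. The grey pump housing spans x -58 to 16, y -75 to 25, top 56 mm above the counter
- fixed_grip (a point): middle of the fixed black grip, a bar 22 mm thick along jig x from the pump body to x = -168, from 20 to 54 mm above the counter, at jig y = -62
- end_stop (a point): middle of the face of the dark steel end stop (70 mm wide, top 64 mm above the counter), at jig y = 252.5
- jaw: steel bar (14 x 8 mm, tail out to 163 mm behind its origin) with jaw plate and sprung pad. Moves along jig +y 30 mm per rad of squeeze (less up to 1 mm take-up: about 11 mm a full stroke) and stays when the trigger returns, unless the pad pushes it back with over 2.5 N. Whole travel 65 mm. Origin on its axis, 41 mm above the counter, 75 mm behind the unpressed pad's face
- pad_plate: black rubber pad plate 44 x 8 x 36 mm on a spring plunger; free, it stands 16 mm in front of the jaw plate, half pressed in 8 mm; origin: centre of its rear face, y towards the caddy
- pad_face (a point): centre of the pad's front face, 41 mm above the counter; starts 17 to 37 mm short of the caddy along jig y
- pad (a joint): how far the pad is pressed in towards the jaw plate, m: 0 free, 0.016 bottomed; spring of 1 N per mm. About half is 0.008
- trigger (a joint): trigger angle, rad: 0 released (the trigger's own spring returns it there when let go), 0.40 fully squeezed, towards the fixed grip. Hinge upright at jig x = -49, y = 4 mm. A stroke takes about 2 to 9 N at trigger_grip
- lever: the trigger's black lever: straight, 100 mm long from the hinge, 12 mm thick, from 24 to 56 mm above the counter; in the jig's frame it points to -x, leaning 0.2 rad towards +y when released and 0.2 rad towards -y when fully squeezed. Squeezing means pushing it from its +y side towards the fixed grip. Free counter beneath it beyond the base board
- trigger_grip (a point): point on the middle of the lever, 70 mm from the hinge, 40 mm above the counter; moves about 28 mm along the jig's -y in a full stroke
- caddy: open wooden caddy, loose, standing on the jig's board against the end stop: 72 mm wide (x), 139 mm long (y, along the clamping direction), 55 mm high, walls, floor and divider 5 mm, so two cells of 62 x 62 mm in a row; origin: centre of its underside, 12 mm above the counter
- cell_near (a point): centre of the floor of the cell next to the pad
- cell_far (a point): centre of the floor of the cell next to the end stop
- canister_a: white ceramic canister with wooden lid, 54 mm in diameter, 100 mm tall (lid: top 20 mm, 51 mm in diameter), about 0.25 kg, starts upright on the counter; origin: centre of its underside, z up
- canister_b: white ceramic canister with wooden lid, 54 mm in diameter, 100 mm tall (lid: top 20 mm, 51 mm in diameter), about 0.25 kg, starts upright on the counter; origin: centre of its underside, z up; same as canister_a, either may go in either cell
- soap: bystander: amber soap bottle, 60 mm in diameter, 125 mm tall; origin under its centre
- bowl: bystander: dark wooden bowl, 120 mm across, 50 mm tall; origin under its centre
- plant: bystander: plant in a white pot, about 100 mm across, 140 mm tall; origin under its centre
Mind the look-alikes: they are no part of the job. What is shaped like the canister_b but pink or turquoise is not meant.

How it is judged:
By the outcome, as a careful person would: the job done as asked, in the order asked, and still so for the second after the job is handed in, while the arm keeps its last pose, push and grip.
It also fails if it takes over 70 s, if anything falls off the work surface, if the arm or the gripper's body presses on something with over 40 N, if the wrist force passes 120 N, or if a joint passes its speed limit or range.

ROBOT

A 6-joint arm with a two-finger parallel gripper is mounted at the origin on the work surface. World frame = base frame: x ahead of the robot, y to its left, z up, the work surface at z = 0. Lengths are in m, angles in rad, forces in N, time in s.
With the tool pointing down it reaches from about 0.25 to 0.775 m from the base axis. Payload 8.9 kg.
Tool frame: the origin (TCP) lies midway between the tips of the shut fingers; the grasp point (between the pads) lies 19 mm behind it; z points along the fingers, y is the line along which they close (so a half turn about z gives the same grasp; the last joint's range is limited). The gripper opens to 85 mm and grips with 20 to 120 N. Pads are 22 mm wide; open, the fingers measure 114 mm over their backs; the gripper's body (76 mm by 85 mm) begins 54 mm behind the grasp point. The pads swing forward as they close: fully open they stand 13 mm farther back than shut.
Start: joints at [1.194, 0.291, -0.153, 1.127, 0, 1.431], TCP at [0.124, 0.51, 0.207] pointing down, gripper open.
Joint ranges: [-2.52, 2.52], [-0.91, 1.74], [-1.3, 1.37], [-1.96, 2.02], [-1.52, 1.47], [-3.14, 3.14]. Speed limits (rad/s): [2.22, 2.22, 2.79, 3.14, 3.14, 3.14].

INTERFACE

Orientations are given as a unit quaternion [w, x, y, z].
In Python, from cell import ctrl, solver, imaging, close_job, cut_out, landmark_of gives the robot as it stands. Calls block until the motion is done:
- ctrl.move_to(position, orientation): joint-space move of the TCP to a pose.
- ctrl.servo_line(position, feed=0.15, orientation=None, until_force=None): straight line of the TCP; orientation=None keeps the orientation; feed is the mean speed in m/s. With until_force (N) it stops when the force on the tool has changed by that much, and returns True; else False.
- ctrl.movej(angles): joint-space move.
- ctrl.grip(opening, strength=None): opening from 0.0 (shut) to 1.0 (fully open); strength is the grip in N (None keeps the last); returns when the fingers have stopped.
- ctrl.wait(seconds).
- solver.inverse_kinematics(position, orientation): joint angles nearest the present ones, or None.
- ctrl.sense(): the state.
- imaging.capture(name): name is "side" or "top"; returns a dict with "image" (420x560x3 uint8, red, green, blue), "range_z" (420x560 float32, m along the optical axis (not along the pixel's ray), 0 where there is no reading), "fovy" (degrees; the focal length in pixels is half the picture's height over the tangent of half this angle, whatever the lens; pixels are square), "cx", "cy" (the principal point, pixels), "R" (3x3) and "t" (3): a world point X has camera coordinates R X + t. Camera axes: x right, y down, z forward; pixel columns grow to the right and rows downward; lengths in m; the calibration is good to about 2 mm. A picture is of the moment at which its call begins.
A pose or a line that the arm cannot do raises ctrl.Unreachable and nothing moves.
- close_job(): hands the job in; it is judged then, once.
Trained networks look in a picture, given as the dict that the camera call returned (one of the last four; its "shot" number tells which), for a name from the list of things; names that differ only in an ending like _2 or _b are one class to them, and where a whole thing is asked for, a point or a joint stands for the part that bears it (a point fixed in the world has none). Each returns a list of dicts, best first, with "conf" (0 to 1); they miss things now and then, are a little off and sometimes report something else, mostly with a low value. They report only what shows in the picture. A call takes as long as a camera call. They do not tell look-alikes from the thing itself.
- cut_out(thing, picture): "region" (420x560 bool, what is visible of it).
- landmark_of(thing, picture): "location" ([x, y, z] in m, in world coordinates, good to about 4 mm: a listed point, or the origin of a listed thing).
The state is a dict: "clock": time; "joint_pos": joint angles; "dq": joint speeds; "tau": joint torques, N m; "tcp_pos": TCP position; "eef_rot": TCP orientation; "force": force on the tool from outside, world axes, zero at the start; "moment": the same for the moment, N m; "finger_gap": opening from 0.0 (shut) to 1.0 (fully open); "gripper_force": force on a finger pad.
Only numpy, scipy, OpenCV 4.12 (cv2) and the standard library are available. Lean on these libraries where they do the work, as an engineer would, in place of code of your own. Each camera call takes 0.05 s, during which the arm holds its last target. There are 200 camera calls.

## Working session

There is one attempt and no reset: what is moved stays moved. The work goes in short steps, each a Python script; the robot and the scene stay as the last script left them, time stands still between calls to the robot, and variables do not carry over. Pictures are saved under pics/ and viewed, at most 10 in all, crops included, and the job is handed in when it is done.

```bash
ls; mkdir -p pics; python3 - <<'E'
from cell import ctrl, imaging, cut_out, landmark_of
import cv2, numpy as np
ims=[]
for n in ("top","side"):
    p=imaging.capture(n); ims.append(p["image"])
    print(n,p["fovy"],p["cx"],p["cy"],np.round(p["R"],3).tolist(),np.round(p["t"],3))
    for th in ["jig","fixed_grip","end_stop","jaw","pad_face","trigger_grip","lever","caddy","cell_near","cell_far","canister_a","soap","bowl","plant"]:
        r=landmark_of(th,p)
        print(th,[(round(d["conf"],2),np.round(d["location"],3).tolist()) for d in r[:4]])
    cv2.imwrite(f"pics/{n}0.png",p["image"][:,:,::-1])
print(ctrl.sense())
E
```

```text
pics
top 47.937187020201705 282.25228647749606 206.73458268447885 [[-0.017, -1.0, -0.006], [-0.998, 0.017, -0.059], [0.059, 0.005, -0.998]] [0.02  0.569 1.408]
jig [(0.98, [0.609, -0.104, 0.003]), (0.72, [0.708, -0.239, 0.002]), (0.32, [0.581, 0.151, 0.036])]
fixed_grip [(0.91, [0.505, -0.176, 0.035]), (0.51, [0.585, 0.115, 0.02])]
end_stop [(0.59, [0.579, 0.15, 0.036])]
jaw [(0.76, [0.609, -0.096, 0.037]), (0.54, [0.489, -0.099, 0.04]), (0.41, [0.509, -0.177, 0.036])]
pad_face [(0.6, [0.6, -0.024, 0.044])]
trigger_grip [(0.63, [0.487, -0.096, 0.04])]
lever []
caddy [(0.64, [0.589, 0.083, 0.008])]
cell_near [(0.86, [0.59, 0.047, 0.013]), (0.5, [0.558, -0.104, 0.036])]
cell_far [(0.85, [0.584, 0.116, 0.018])]
canister_a [(0.94, [0.471, 0.355, -0.002]), (0.92, [0.39, 0.258, 0.005]), (0.72, [0.507, 0.467, -0.003]), (0.68, [0.594, 0.318, -0.003])]
soap [(0.93, [0.758, -0.016, 0.0])]
bowl [(0.92, [0.482, -0.421, 0.006]), (0.33, [0.599, -0.029, 0.04])]
plant [(0.95, [0.706, -0.24, 0.004]), (0.36, [0.757, -0.015, 0.002])]
side 54.23324466356735 282.51246038853554 208.14067485017947 [[0.875,
[... 943 characters left out ...]
 -0.244, 0.0])]
{'clock': 1.5, 'joint_pos': array([ 1.19369211e+00,  2.90711107e-01, -1.53425209e-01,  1.12671044e+00,
        2.79873520e-06,  1.43148476e+00]), 'dq': array([-0.00085968,  0.00017558, -0.00111756,  0.00140594, -0.00056593,
        0.00251773]), 'tau': array([ 3.09686460e-03, -5.37015939e+01,  3.31643522e+01,  1.74938254e-03,
       -2.65493782e-04,  2.22200225e-05]), 'tcp_pos': array([0.12366116, 0.51020617, 0.20658991]), 'eef_rot': array([-7.79104738e-06,  1.18616399e-01,  9.92940154e-01, -2.40197438e-05]), 'force': array([-1.05709552,  0.17468365,  0.22220652]), 'moment': array([-0.00136382, -0.01099299,  0.01196684]), 'gripper_force': 0.0, 'finger_gap': 0.999537858589169}
```

View pics/top0.png

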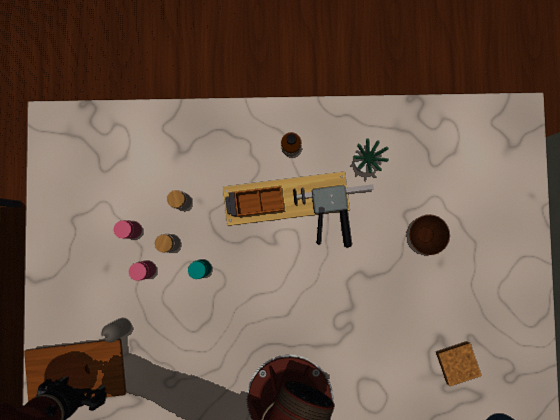

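View pics/side0.png

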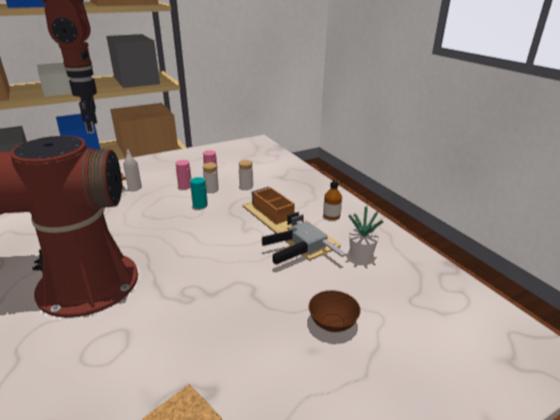

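The top view shows the white canisters with wooden lids at px (177,200) and (165,243). The pink and turquoise ones are look-alikes. The caddy is at (258,202), the lever at (320,228), and the fixed grip at (346,228). Next I'll refine the positions with depth.

```bash
cat > h.py <<'E'
from cell import ctrl, solver, imaging, close_job, cut_out, landmark_of
import cv2, numpy as np
from scipy.spatial.transform import Rotation as Rt
def cloud(p):
    h,w=p["range_z"].shape; f=h/2/np.tan(np.radians(p["fovy"]/2))
    v,u=np.mgrid[:h,:w]; z=p["range_z"]
    c=np.stack([(u-p["cx"])/f*z,(v-p["cy"])/f*z,z],-1)
    return (c-p["t"])@p["R"]          # R^T (c-t)
def quat(ax):   # tool down, tool x along world angle of vector ax; tool y = z cross x
    x=np.array([ax[0],ax[1],0.]); x/=np.linalg.norm(x); z=np.array([0,0,-1.]); y=np.cross(z,x)
    q=Rt.from_matrix(np.stack([x,y,z],1)).as_quat(); return np.array([q[3],q[0],q[1],q[2]])
E
python3 - <<'E'
from h import *
acc={}
for k in range(3):
    for n in ("top","side"):
        p=imaging.capture(n)
        for th in ["jig","fixed_grip","end_stop","jaw","pad_face","pad_plate","trigger_grip","caddy","cell_near","cell_far"]:
            for d in landmark_of(th,p)[:1]:
                if d["conf"]>.5: acc.setdefault((th,n),[]).append(d["location"])
    if k==0:
        pass
for a,v in sorted(acc.items()): print(a,len(v),np.round(np.median(v,0),4),np.round(np.std(v,0),4))
for n in ("top","side"):
    p=imaging.capture(n); X=cloud(p); Z=X[...,2]
    print(n,"counter z",np.median(Z[(abs(X[...,0]-.4)<.03)&(abs(X[...,1])<.05)]))
    for c in [(.471,.354),(.596,.317)]:
        m=(np.hypot(X[...,0]-c[0],X[...,1]-c[1])<.045)&(Z>.092)&(Z<.11)
        q=X[m]; print("can",m.sum(),q.mean(0).round(4),q.min(0).round(4),q.max(0).round(4), p["image"][m].mean(0).round())
    m=(abs(X[...,0]-.587)<.06)&(abs(X[...,1]-.081)<.1)&(Z>.058)&(Z<.08)
    r=cv2.minAreaRect((X[m][:,:2]*1000).astype(np.float32)); print("caddy+stop",m.sum(),r,np.median(Z[m]))
    if n=="top":
        for lo,hi,nm in [(.03,.05,"bar"),]:
            m=(abs(X[...,0]-.61)<.03)&(X[...,1]<-.19)&(X[...,1]>-.3)&(Z>lo)&(Z<hi); print(nm,m.sum(),X[m].mean(0),X[m].min(0))
print(ctrl.sense()["clock"])
E
```

```text
('caddy', 'side') 3 [0.5861 0.0794 0.0123] [0.0012 0.0004 0.0004]
('caddy', 'top') 3 [0.5882 0.0825 0.0103] [0.0002 0.0006 0.0008]
('cell_far', 'side') 3 [0.5828 0.1136 0.017 ] [0.0005 0.001  0.0028]
('cell_far', 'top') 3 [0.5847 0.1182 0.0176] [0.0013 0.0013 0.0015]
('cell_near', 'side') 2 [0.5894 0.0482 0.0173] [0.0014 0.0001 0.0008]
('cell_near', 'top') 3 [0.589  0.0476 0.0144] [0.0012 0.0007 0.0012]
('end_stop', 'side') 3 [0.5821 0.1499 0.0396] [0.0004 0.001  0.0006]
('end_stop', 'top') 3 [0.5813 0.1518 0.0392] [0.0005 0.0013 0.0021]
('fixed_grip', 'side') 3 [ 0.5024 -0.1752  0.0392] [0.0014 0.0017 0.0015]
('fixed_grip', 'top') 3 [ 0.5054 -0.1757  0.0395] [0.0007 0.0007 0.0004]
('jaw', 'side') 3 [ 0.6042 -0.0962  0.0402] [0.0023 0.0009 0.0001]
('jaw', 'top') 3 [ 0.6101 -0.098   0.0393] [0.0015 0.0011 0.0008]
('jig', 'side') 2 [ 0.6056 -0.099  -0.0013] [0.0012 0.002  0.0008]
('jig', 'top') 3 [ 0.6074 -0.1044  0.0024] [0.0007 0.0004 0.001 ]
('pad_face', 'top') 1 [ 0.5984 -0.0216  0.0413] [0. 0. 0.]
('pad_plate', 'side') 2 [ 0.6004 -0.0268  0.0382] [0.001  0.0014 0.0016]
('pad_plate
[... 300 characters left out ...]
.373  0.1076] [130.  91.  48.]
can 252 [0.5936 0.3136 0.0993] [0.5691 0.2889 0.0928] [0.6177 0.3388 0.1077] [130.  92.  49.]
caddy+stop 403 ((585.9283447265625, 86.89752960205078), (72.38056945800781, 155.68008422851562), 6.166645050048828) 0.06473170836049266
bar 110 [ 0.62046164 -0.22435507  0.04438939] [ 0.61099592 -0.25942388  0.03368368]
side counter z -0.0009977120004433543
can 86 [0.467  0.3452 0.0977] [0.4431 0.3224 0.0922] [0.4918 0.3753 0.1014] [160. 125.  85.]
can 80 [0.5921 0.3105 0.0977] [0.5692 0.2839 0.0921] [0.6191 0.3403 0.1027] [162. 129.  90.]
caddy+stop 277 ((585.84375, 86.98216247558594), (74.57136535644531, 158.31939697265625), 6.081390380859375) 0.06326388668317633
4.9
```

```bash
cat >> h.py <<'E'
A=np.radians(6.15); JX=np.array([np.cos(A),np.sin(A)]); JY=np.array([-np.sin(A),np.cos(A)])
E
python3 - <<'E'
from h import *
p=imaging.capture("top"); X=cloud(p); Z=X[...,2]
o=np.array([.587,.080]); d=X[...,:2]-o; jx=d@JX; jy=d@JY
m=(abs(jx)<.025)&(abs(jy)<.095)
for b in np.arange(-.094,.096,.003):
    k=m&(abs(jy-b)<.0015)
    if k.any(): print(round(b*1000),round(np.median(Z[k])*1000),end=" | ")
print()
m=(abs(abs(jy)-.033)<.02)
for b in np.arange(-.045,.046,.003):
    k=m&(abs(jx-b)<.0015); print(round(b*1000),round(np.median(Z[k])*1000),end=" | ")
print()
for s in (1,-1):
    for P in [(.468,.349,.053),(.584,.115,.07),(.5935,.3136,.053),(.489,-.07,.03)]:
        r=solver.inverse_kinematics(np.array(P),quat(s*JY)); print(s,P,None if r is None else r.round(2))
E
```

```text
-94 10 | -91 13 | -88 10 | -85 10 | -82 10 | -79 13 | -76 11 | -73 11 | -70 66 | -67 65 | -64 17 | -61 15 | -58 16 | -55 14 | -52 17 | -49 16 | -46 17 | -43 16 | -40 15 | -37 17 | -34 15 | -31 17 | -28 17 | -25 17 | -22 17 | -19 19 | -16 16 | -13 17 | -10 17 | -7 17 | -4 37 | -1 59 | 2 38 | 5 16 | 8 16 | 11 17 | 14 17 | 17 15 | 20 16 | 23 17 | 26 16 | 29 16 | 32 16 | 35 16 | 38 16 | 41 16 | 44 17 | 47 17 | 50 15 | 53 16 | 56 16 | 59 18 | 62 31 | 65 64 | 68 65 | 71 62 | 74 64 | 77 64 | 80 64 | 83 62 | 86 43 | 89 43 | 92 41 | 95 42 | 
-45 12 | -42 11 | -39 12 | -36 48 | -33 66 | -30 19 | -27 17 | -24 17 | -21 17 | -18 17 | -15 16 | -12 16 | -9 17 | -6 17 | -3 16 | 0 15 | 3 16 | 6 17 | 9 16 | 12 16 | 15 17 | 18 17 | 21 16 | 24 16 | 27 17 | 30 38 | 33 67 | 36 68 |
  return _methods._mean(a, axis=axis, dtype=dtype,
  ret = ret.dtype.type(ret / rcount)
Traceback (most recent call last):
ValueError: cannot convert float NaN to integer
```

```bash
cat >> h.py <<'E'
C0=np.array([.5871,.0788]); NEAR=C0-.0335*JY; FAR=C0+.0335*JY
S=1
def st(): 
    s=ctrl.sense(); print("t",round(s["clock"],2),"tcp",s["tcp_pos"].round(4),"F",s["force"].round(1),"gap",round(s["finger_gap"],3),"gf",round(s["gripper_force"],1)); return s
E
python3 - <<'E'
from h import *
for s in (1,-1):
    for P in [(.468,.349,.053),(.584,.115,.07),(.5935,.3136,.053),(.489,-.07,.03)]:
        r=solver.inverse_kinematics(np.array(P),quat(s*JY)); print(s,P,None if r is None else r.round(2))
E
```

```text
1 (0.468, 0.349, 0.053) [ 0.52  0.53 -0.22  0.82  0.    1.98]
1 (0.584, 0.115, 0.07) [ 0.07  0.53 -0.17  0.88  0.    1.54]
1 (0.5935, 0.3136, 0.053) [0.38 0.67 0.06 0.95 0.   1.84]
1 (0.489, -0.07, 0.03) [-0.29  0.41 -0.5   0.66  0.    1.17]
-1 (0.468, 0.349, 0.053) [ 0.52  0.53 -0.22  0.82  0.   -1.16]
-1 (0.584, 0.115, 0.07) [ 0.07  0.53 -0.17  0.88  0.   -1.61]
-1 (0.5935, 0.3136, 0.053) [ 0.38  0.67  0.06  0.95  0.   -1.3 ]
-1 (0.489, -0.07, 0.03) [-0.29  0.41 -0.5   0.66  0.   -1.97]
```

```bash
cat >> h.py <<'E'
Q=quat(S*JY)
def pick(c):
    ctrl.move_to(np.array([*c,.17]),Q)
    print(ctrl.servo_line(np.array([*c,.054]),feed=.12,until_force=8)); st()
    ctrl.grip(0.0,30); st()
    ctrl.servo_line(np.array([*c,.2]),feed=.15)
E
python3 - <<'E'
from h import *
pick((.4685,.3487))
st()
for n in ("side","top"):
    p=imaging.capture(n)
    print(n,[(round(d["conf"],2),np.round(d["location"],3).tolist()) for d in landmark_of("canister_a",p)])
    cv2.imwrite(f"pics/{n}1.png",p["image"][:,:,::-1])
E
```

```text
False
t 7.49 tcp [0.469  0.3491 0.0547] F [0.2 0.2 0.8] gap 1.001 gf 0.0
t 7.92 tcp [0.4689 0.3489 0.0548] F [-0.7 -0.1  5.4] gap 0.584 gf 30.8
t 9.05 tcp [0.4679 0.3484 0.199 ] F [ 0.5 -0.6 -2.6] gap 0.58 gf 31.5
side [(0.95, [0.469, 0.349, 0.143]), (0.83, [0.392, 0.423, 0.001]), (0.79, [0.596, 0.318, -0.001]), (0.67, [0.51, 0.473, 0.002])]
top [(0.86, [0.596, 0.32, -0.003]), (0.75, [0.394, 0.26, 0.002]), (0.65, [0.468, 0.351, 0.145]), (0.6, [0.392, 0.429, 0.0]), (0.6, [0.51, 0.467, 0.0])]
```

View pics/side1.png

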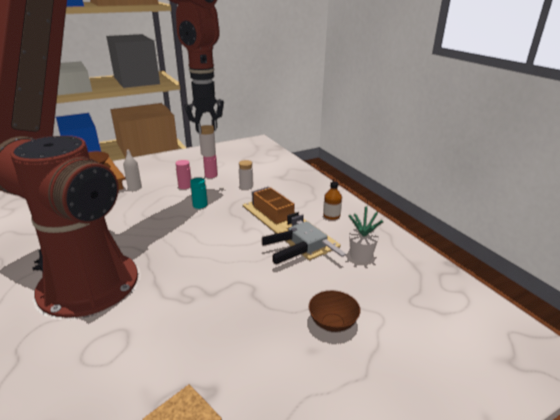

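The canister is held upright at px (207,140), with no tilt. I'll lower it into the far cell, stopping on contact.

```bash
cat >> h.py <<'E'
def lower(c):
    ctrl.move_to(np.array([*c,.2]),Q)
    ctrl.servo_line(np.array([*c,.14]),feed=.12); st()
    p=imaging.capture("side"); print([np.round(d["location"],4).tolist() for d in landmark_of("canister_a",p) if d["location"][2]>.04])
    hit=ctrl.servo_line(np.array([*c,.066]),feed=.03,until_force=3); print("hit",hit); return st()
E
python3 - <<'E'
from h import *
lower(FAR+.001*JY)
E
```

```text
t 10.93 tcp [0.5836 0.1137 0.1406] F [ 0.3 -0.7 -1.8] gap 0.583 gf 31.5
[[0.5809, 0.1176, 0.0851]]
hit True
t 13.03 tcp [0.5834 0.1131 0.0719] F [-1.4 -0.3  5.3] gap 0.585 gf 32.1
```

```bash
python3 - <<'E'
from h import *
ctrl.grip(.8); s=st()
ctrl.servo_line(np.array([*s["tcp_pos"][:2],.2]),feed=.15)
ctrl.move_to(np.array([.5937,.3136,.2]),Q)
ctrl.grip(1.0)
p=imaging.capture("top"); X=cloud(p); Z=X[...,2]
m=(np.hypot(X[...,0]-FAR[0],X[...,1]-FAR[1])<.045)&(Z>.105)&(Z<.13); print("placed",m.sum(),X[m].mean(0),FAR)
o=C0; d=X[...,:2]-o; jx=d@JX; jy=d@JY
m=(abs(jx)<.025)&(abs(jy+.0335)<.025); print("near floor",np.median(Z[m]))
k=(abs(jx)<.025)&(jy<-.05)&(jy>-.09)&(Z>.06);print("near wall",jy[k].mean(),jy[k].min(),jy[k].max())
cv2.imwrite("pics/top2.png",p["image"][:,:,::-1])
pick((.5937,.3136)); 
lower(NEAR+.001*JY)
E
```

```text
t 13.35 tcp [0.5824 0.113  0.0708] F [ 0.1 -0.4  0.2] gap 0.799 gf 0.0
placed 256 [0.58176167 0.11338399 0.11649549] [0.58351109 0.1121072 ]
near floor 0.01639580520639866
near wall -0.06729034081716123 -0.06967337711386595 -0.06495197822004574
False
t 16.91 tcp [0.5944 0.3139 0.055 ] F [-0.5 -0.3 -0.1] gap 1.001 gf 0.0
t 17.33 tcp [0.5941 0.3138 0.0547] F [-0.6  0.6  5.6] gap 0.578 gf 31.0
t 20.15 tcp [0.591  0.0471 0.1405] F [ 0.2  0.1 -1.8] gap 0.579 gf 31.5
[[0.5924, 0.0475, 0.0851]]
hit True
t 22.26 tcp [0.5907 0.0465 0.0717] F [-0.1  0.4  5.2] gap 0.58 gf 32.2
```

Both canisters are on the cell floors. Next I'll release, move over to the lever, and look again.

```bash
python3 - <<'E'
from h import *
ctrl.grip(.8); s=st()
ctrl.servo_line(np.array([*s["tcp_pos"][:2],.2]),feed=.15)
ctrl.move_to(np.array([.42,.02,.15]),Q); ctrl.grip(0.0); st()
acc={}
for k in range(2):
  for n in ("top","side"):
    p=imaging.capture(n)
    for th in ["jig","fixed_grip","jaw","pad_face","pad_plate","trigger_grip","end_stop"]:
        for d in landmark_of(th,p)[:1]:
            if d["conf"]>.5: acc.setdefault((th,n),[]).append(d["location"])
    if k: 
        cv2.imwrite(f"pics/{n}3.png",p["image"][:,:,::-1])
        if n=="top": c=p["image"][150:260,200:390,::-1]; cv2.imwrite("pics/top3c.png",cv2.resize(c,None,fx=4,fy=4,interpolation=cv2.INTER_CUBIC))
    if n=="top" and k:
        X=cloud(p);Z=X[...,2]; d=X[...,:2]-C0; jx=d@JX; jy=d@JY
        # lever
        m=(X[...,0]>.44)&(X[...,0]<.535)&(X[...,1]>-.14)&(X[...,1]<-.05)&(Z>.035)&(Z<.07)
        print("lever",m.sum()); print(np.polyfit(X[m][:,0],X[m][:,1],1), X[m].min(0),X[m].max(0), np.median(Z[m]))
        m=(abs(jx)<.03)&(jy<-.05)&(jy>-.16)&(Z>.035)
        for b in np.arange(-.15,-.06,.003):
            kk=(abs(jx)<.016)&(abs(jy-b)<.0015); print(round(b*1000),np.round(np.percentile(Z[kk],[20,50,80])*1000),end="|")
        m=(abs(jx)<.02)&(jy<-.28)&(jy>-.4)&(Z>.03)&(Z<.06); print("tail",m.sum(),jy[m].min(),jx[m].mean())
for a,v in sorted(acc.items()): print(a,len(v),np.round(np.mean(v,0),4))
E
```

```text
t 22.58 tcp [0.5896 0.0465 0.0706] F [ 0.6 -0.4 -0.6] gap 0.802 gf 0.0
t 24.99 tcp [0.4201 0.02   0.15  ] F [-0.5  0.3  0.4] gap 0.002 gf 0.0
lever 118
[-0.09453054 -0.05042208] [ 0.45920013 -0.10576363  0.03611103] [ 0.53233547 -0.08932209  0.06158374] 0.05490414586107442
-150 [13. 42. 45.]|-147 [12. 28. 45.]|-144 [12. 17. 43.]|-141 [12. 26. 43.]|-138 [33. 44. 46.]|-135 [51. 58. 62.]|-132 [58. 62. 63.]|-129 [59. 59. 63.]|-126 [10. 31. 44.]|-123 [ 9. 16. 45.]|-120 [10. 15. 43.]|-117 [13. 16. 45.]|-114 [ 8. 10. 45.]|-111 [55. 58. 60.]|-108 [57. 59. 60.]|-105 [58. 59. 61.]|-102 [11. 15. 42.]|-99 [11. 13. 16.]|-96 [ 8. 12. 14.]|-93 [ 7. 10. 15.]|-90 [ 9. 11. 16.]|-87 [ 9. 11. 13.]|-84 [ 9. 10. 12.]|-81 [ 8. 10. 11.]|-78 [10. 12. 13.]|-75 [10. 11. 12.]|-72 [11. 12. 14.]|-69 [63. 67. 69.]|-66 [67. 69. 70.]|-63 [14. 15. 18.]|tail 99 -0.34186423815865213 0.0005867646060090329
('end_stop', 'side') 2 [0.5814 0.1507 0.0398]
('end_stop', 'top') 2 [0.5814 0.1499 0.0382]
('fixed_grip', 'side') 2 [ 0.5025 -0.1742  0.0397]
('fixed_grip', 'top') 2 [ 0.5046 -0.1752  0.0392]
('jaw', 'side') 2 [ 0.6026 -0.0949  0.0377]
('jaw', 'top') 2 [ 0.6098 -0.0979  0.0387]
('jig', 'side') 2 [ 0.6068 -0.0987 -0.0042]
('jig', 'top') 2 [ 0.6082 -0.104   0.0028]
('pad_face', 'side') 2 [ 0.6024 -0.0243  0.0395]
('pad_plate', 'side') 1 [ 0.6014 -0.0251  0.039 ]
('pad_plate', 'top') 2 [ 0.5994 -0.029   0.0409]
('trigger_grip', 'side') 2 [ 0.4904 -0.0978  0.041 ]
('trigger_grip', 'top') 1 [ 0.4868 -0.0965  0.0395]
```

View pics/top3c.png

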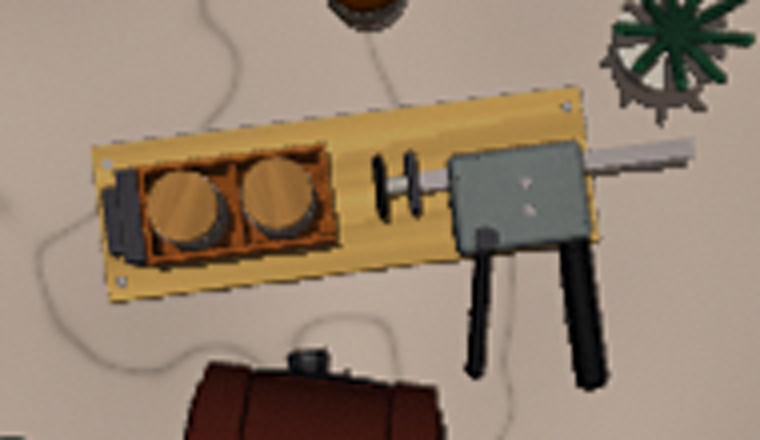

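Both canisters stand upright in their cells, lids at crop px (185,210) and (280,197). The lever runs from (487,238) to (475,370). The pad face is near x≈377 and the caddy face near x≈335. Depth puts the gap at about 34 mm. I'll pump in moderate strokes and check the gap after each.

```bash
cat >> h.py <<'E'
O=C0-.183*JY; H=O-.049*JX+.004*JY
def tp(th,c=0.,z=.030):
    a=.2-th; d=-JX*np.cos(a)+JY*np.sin(a); n=JY*np.cos(a)+JX*np.sin(a)
    return np.array([*(H+.07*d+(.017+c)*n),z]), quat(n)
def c_of(s,th=0.):
    a=.2-th; n=JY*np.cos(a)+JX*np.sin(a); return (s["tcp_pos"][:2]-H)@n-.017
def gaps(k=3):
    r=[]
    for _ in range(k):
        p=imaging.capture("top"); X=cloud(p);Z=X[...,2]; d=X[...,:2]-C0; jx=d@JX; jy=d@JY
        m=(abs(jx)<.022)&(jy<-.06)&(jy>-.16)&(Z>.05)&(Z<.075); v=np.sort(jy[m])
        wall=v[v>-.0715]; rest=v[v<=-.0715]
        tail=(abs(jx)<.012)&(jy<-.27)&(jy>-.4)&(Z>.03)&(Z<.06)
        r.append((wall.mean(),jy[tail].min()))
    h,e=np.histogram(v*1000,np.arange(-142,-60,2)); print("hist",[(int(b),int(c)) for b,c in zip(e,h) if c])
    print("wall,tail",np.mean(r,0).round(4)); 
E
python3 - <<'E'
from h import *
gaps()
P,q=tp(0,.022,.12); ctrl.move_to(P,q)
P,q=tp(0,.022); ctrl.servo_line(P,feed=.1); st()
P,q=tp(0,-.006); print(ctrl.servo_line(P,feed=.02,until_force=2)); s=st(); c=c_of(s); print("c contact",c)
for th in (.1,.2,.3):
    P,q=tp(th,c); ctrl.servo_line(P,feed=.05,orientation=q); s=st(); print(th,c_of(s,th)-c)
gaps()
E
```

```text
hist [(-136, 5), (-134, 8), (-132, 12), (-130, 9), (-128, 5), (-114, 1), (-112, 5), (-110, 9), (-108, 11), (-106, 10), (-104, 6), (-70, 9), (-68, 12), (-66, 5)]
wall,tail [-0.0673 -0.3408]
t 28.31 tcp [ 0.4919 -0.0592  0.0306] F [0.1 1.3 0.2] gap 0.001 gf 0.0
True
t 29.35 tcp [ 0.4893 -0.0813  0.0298] F [1.5 2.3 2.3] gap -0.004 gf 1.7
c contact -0.0002820966711737406
t 29.64 tcp [ 0.4876 -0.0879  0.03  ] F [0.8 3.5 1.5] gap -0.003 gf 1.4
0.1 0.0002770937011553447
t 29.93 tcp [ 0.4864 -0.095   0.03  ] F [1.7 3.5 1.4] gap -0.001 gf 1.5
0.2 0.000280755375750983
t 30.23 tcp [ 0.4858 -0.1021  0.03  ] F [1.7 3.7 1.8] gap 0.002 gf 1.8
0.3 0.0002939721803254698
hist [(-128, 1), (-126, 10), (-124, 11), (-122, 10), (-120, 11), (-118, 2), (-112, 1), (-104, 1), (-102, 9), (-100, 11), (-98, 10), (-96, 9), (-70, 9), (-68, 12), (-66, 5)]
wall,tail [-0.0673 -0.3323]
```

```bash
cat >> h.py <<'E'
CC=-.0003
def release():
    P,q=tp(.0,CC+.004); ctrl.servo_line(P,feed=.08,orientation=q); ctrl.wait(.2)
def squeeze(th1,step=.1,feed=.05):
    P,q=tp(0,CC); ctrl.servo_line(P,feed=.04,orientation=q)
    for th in np.append(np.arange(step,th1-1e-6,step),th1):
        P,q=tp(th,CC); ctrl.servo_line(P,feed=feed,orientation=q); s=ctrl.sense()
        a=.2-th; n=JY*np.cos(a)+JX*np.sin(a); print(round(th,3),"Fn",round(float(s["force"][:2]@n),2),"dc",round((c_of(s,th)-CC)*1000,2))
def meas(k=4):   # centroids of jaw plate, pad plate, wall (jig y from caddy centre, mm)
    out=[]
    for _ in range(k):
        p=imaging.capture("top"); X=cloud(p);Z=X[...,2]; d=X[...,:2]-C0; jx=d@JX; jy=d@JY
        m=(abs(jx)<.02)&(jy<-.06)&(jy>-.16)&(Z>.05)&(Z<.078)
        v=np.sort(jy[m]*1000); i=np.argsort(np.diff(v))[-2:]; g=np.split(v,np.sort(i)+1)
        tail=(abs(jx)<.012)&(jy<-.24)&(jy>-.4)&(Z>.03)&(Z<.06)
        out.append([x.mean() for x in g]+[jy[tail].min()*1000]+[len(x) for x in g])
    o=np.mean(out,0); print("jaw,pad,wall,tail,n",o.round(1),"gap",round(o[2]-o[1]-6.5,1),"t",round(ctrl.sense()["clock"],1)); return o
E
python3 - <<'E'
from h import *
release(); meas()
for k in range(2):
    squeeze(.3); release(); meas()
E
```

```text
jaw,pad,wall,tail,n [-158.3 -110.6  -67.3 -332.1    8.8   76.5   23. ] gap 36.8 t 31.2
0.1 Fn 2.71 dc 0.15
0.2 Fn 2.67 dc 0.19
0.3 Fn 3.08 dc 0.22
jaw,pad,wall,tail,n [-157.7 -110.4  -73.8 -322.5   10.8   59.8   42.8] gap 30.1 t 33.2
0.1 Fn 3.13 dc 0.16
0.2 Fn 3.51 dc 0.22
0.3 Fn 3.2 dc 0.21
jaw,pad,wall,tail,n [-158.4 -106.5  -75.5 -313.3   10.2   37.8   58.5] gap 24.5 t 35.2
```

```bash
cat >> h.py <<'E'
def meas(k=4):
    out=[]; V=[]
    for _ in range(k):
        p=imaging.capture("top"); X=cloud(p);Z=X[...,2]; d=X[...,:2]-C0; jx=d@JX; jy=d@JY
        m=(abs(jx)<.02)&(jy<-.06)&(jy>-.146)&(Z>.05)&(Z<.078); v=jy[m]*1000; V+=list(v)
        tail=(abs(jx)<.012)&(jy<-.24)&(jy>-.4)&(Z>.03)&(Z<.06); out.append(jy[tail].min()*1000)
    h,e=np.histogram(V,np.arange(-142,-60,1)); print([(int(b),int(c)) for b,c in zip(e,h) if c]); print("tail",np.mean(out),"t",round(ctrl.sense()["clock"],1))
    return p
E
python3 - <<'E'
from h import *
p=meas(); c=p["image"][180:225,215:350,::-1]; cv2.imwrite("pics/top4c.png",cv2.resize(c,None,fx=5.8,fy=5.8,interpolation=cv2.INTER_CUBIC))
E
```

```text
[(-140, 1), (-137, 1), (-126, 1), (-111, 1), (-110, 2), (-108, 5), (-107, 14), (-106, 21), (-105, 19), (-104, 14), (-103, 22), (-102, 17), (-101, 15), (-100, 17), (-99, 2), (-98, 1), (-96, 1), (-93, 1), (-90, 2), (-84, 6), (-83, 20), (-82, 16), (-81, 16), (-80, 19), (-79, 23), (-78, 10), (-77, 19), (-76, 16), (-70, 16), (-69, 13), (-68, 24), (-67, 24), (-66, 8), (-65, 8)]
tail -313.3589050279691 t 35.4
```

View pics/top4c.png

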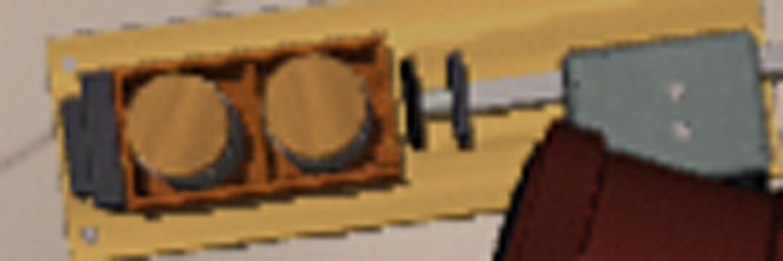

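The pad (px 412) is now just short of the caddy face (px 395), with a gap of about 5.8 mm. A partial stroke will close that before the final squeeze.

```bash
python3 - <<'E'
from h import *
squeeze(.19); release(); meas()
squeeze(.22,step=.04,feed=.03); meas()
E
```

```text
0.1 Fn 3.1 dc 0.16
0.19 Fn 3.23 dc 0.23
[(-141, 1), (-140, 1), (-137, 1), (-135, 1), (-131, 1), (-128, 1), (-123, 1), (-122, 1), (-116, 1), (-114, 1), (-110, 1), (-108, 1), (-107, 1), (-102, 2), (-101, 14), (-100, 20), (-99, 17), (-98, 13), (-97, 23), (-96, 16), (-95, 16), (-94, 26), (-93, 2), (-90, 1), (-87, 1), (-81, 1), (-80, 1), (-78, 8), (-77, 20), (-76, 24), (-75, 12), (-74, 16), (-73, 23), (-72, 15), (-71, 24), (-70, 16), (-69, 13), (-68, 24), (-67, 23), (-66, 8), (-65, 8)]
tail -307.41370991322214 t 37.0
0.04 Fn 3.96 dc 0.28
0.08 Fn 3.62 dc 0.26
0.12 Fn 5.17 dc 0.23
0.16 Fn 4.51 dc 0.22
0.2 Fn 5.36 dc 0.22
0.22 Fn 5.81 dc 0.3
[(-138, 1), (-133, 1), (-128, 1), (-125, 1), (-123, 1), (-111, 1), (-102, 1), (-99, 2), (-98, 1), (-96, 4), (-95, 16), (-94, 20), (-93, 20), (-92, 20), (-91, 19), (-90, 18), (-89, 19), (-88, 16), (-84, 1), (-81, 2), (-77, 20), (-76, 24), (-75, 12), (-74, 15), (-73, 24), (-72, 15), (-71, 24), (-70, 16), (-69, 14), (-68, 23), (-67, 24), (-66, 8), (-65, 24)]
tail -301.34291949794397 t 39.0
```

```bash
cat >> h.py <<'E'
def hold(ths):
    for th in ths:
        P,q=tp(th,CC); ctrl.servo_line(P,feed=.02,orientation=q); s=ctrl.sense()
        a=.2-th; n=JY*np.cos(a)+JX*np.sin(a); print(th,"Fn",round(float(s["force"][:2]@n),2),"dc",round((c_of(s,th)-CC)*1000,2))
E
python3 - <<'E'
from h import *
hold([.26,.297]); ctrl.wait(.5); p=meas(6); st()
for n in ("top","side"):
    p=imaging.capture(n)
    for th in ("jaw","pad_plate","canister_a"): print(n,th,[(round(d["conf"],2),np.round(d["location"],4).tolist()) for d in landmark_of(th,p)[:5]])
    if n=="top": c=p["image"][180:225,215:350,::-1]; cv2.imwrite("pics/top5c.png",cv2.resize(c,None,fx=5.8,fy=5.8,interpolation=cv2.INTER_CUBIC))
E
```

```text
0.26 Fn 5.76 dc 0.25
0.297 Fn 5.84 dc 0.23
[(-141, 1), (-140, 1), (-137, 1), (-134, 1), (-128, 2), (-125, 1), (-119, 1), (-111, 1), (-108, 1), (-101, 1), (-96, 1), (-94, 24), (-93, 30), (-92, 30), (-91, 31), (-90, 24), (-89, 29), (-88, 36), (-87, 22), (-86, 2), (-84, 1), (-83, 2), (-81, 1), (-78, 4), (-77, 29), (-76, 36), (-75, 19), (-74, 24), (-73, 36), (-72, 22), (-71, 36), (-70, 24), (-69, 20), (-68, 36), (-67, 36), (-66, 12), (-65, 36)]
tail -299.30760696242936 t 40.3
t 40.34 tcp [ 0.4858 -0.1019  0.0301] F [1.2 5.6 0.7] gap 0.0 gf 2.2
top jaw [(0.53, [0.6078, -0.0558, 0.04]), (0.19, [0.5826, 0.1205, 0.0165])]
top pad_plate [(0.57, [0.5961, 0.0051, 0.0402])]
top canister_a [(0.95, [0.5074, 0.4683, 0.0007]), (0.89, [0.3946, 0.2592, 0.0028]), (0.74, [0.5888, 0.0516, 0.0161]), (0.61, [0.5849, 0.1192, 0.0142])]
side jaw [(0.74, [0.6004, -0.0535, 0.0369])]
side pad_plate []
side canister_a [(0.94, [0.3926, 0.2575, -0.004]), (0.78, [0.5136, 0.4727, 0.0013]), (0.77, [0.3924, 0.4211, 0.0022])]
```

View pics/top5c.png

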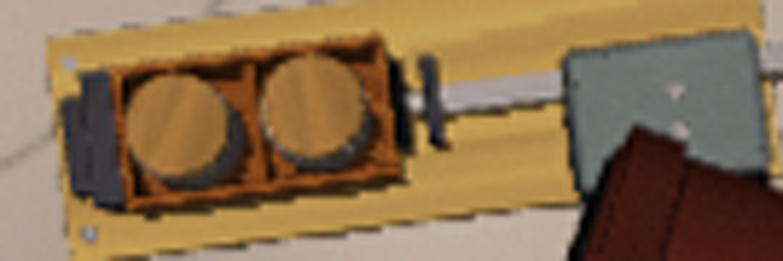

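The pad sits against the caddy, and the gap to the jaw plate has roughly halved. Jaw travel was about 41.7 mm against an initial gap of about 33.6 mm, so the pad is pressed in about 8 mm. Both canisters are upright in their cells. Handing in while still holding the trigger.

```bash
python3 -c "
from h import *
st(); print(close_job())"
```

```text
t 40.74 tcp [ 0.4858 -0.1019  0.0301] F [1.6 5.6 1.3] gap -0.001 gf 2.2
the job is handed in; nothing more can be done
None
```

The job is handed in at about 41 s: one white canister stands upright in each cell, and the trigger is held squeezed with the pad pressed in about 8 mm by my camera estimate (roughly ±1 mm, since the pad can't be read directly).

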